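# Hold the spare cover over the open beaker

### The job

One of the three beakers in the screened tray has no cover. Take the spare white cover from the bench by its knob, lift it over the draught screen and hold it as a dust roof over the open beaker: level, centred, about 1 cm above the rim and never touching any beaker or the screen. Finish while still holding it there motionless, and leave the other two covers, the beakers, the small bottle and the petri dish undisturbed.

Things in the scene. Friction and masses are not known exactly. Their poses are not given: they have to be found in the camera images.
- cover_3: the spare cover (about 50 g), standing alone on the bench on its locating step: white ceramic disc 58 mm across, 4 mm thick; upright round knob on top, 14 mm across, 24 mm tall; locating step below, 26 mm across, 3 mm deep. Origin: centre of the disc's underside (rests on a rim); z up: disc top at +4 mm, knob top +28, step underside -3.
- cover_1: sits firmly (does not move) on one of the beakers, its step inside the mouth: white ceramic disc 58 mm across, 4 mm thick; upright round knob on top, 14 mm across, 24 mm tall; locating step below, 26 mm across, 3 mm deep. Origin: centre of the disc's underside (rests on a rim); z up: disc top at +4 mm, knob top +28, step underside -3.
- cover_2: sits firmly (does not move) on another of the beakers, its step inside the mouth: white ceramic disc 58 mm across, 4 mm thick; upright round knob on top, 14 mm across, 24 mm tall; locating step below, 26 mm across, 3 mm deep. Origin: centre of the disc's underside (rests on a rim); z up: disc top at +4 mm, knob top +28, step underside -3.
- beaker_1: clear glass beaker, 46 mm in diameter, 56 mm tall, inside about 36 mm across, held fast in the tray. Origin: centre of its underside, z up; the left one seen from the robot (+y end of the tray). Any of the three may be the open one, which has a small white stirring bar in it; the centres are 70 mm apart.
- beaker_2: clear glass beaker, 46 mm in diameter, 56 mm tall, inside about 36 mm across, held fast in the tray. Origin: centre of its underside, z up; the middle one. Any of the three may be the open one, which has a small white stirring bar in it; the centres are 70 mm apart.
- beaker_3: clear glass beaker, 46 mm in diameter, 56 mm tall, inside about 36 mm across, held fast in the tray. Origin: centre of its underside, z up; the right one (-y end of the tray). Any of the three may be the open one, which has a small white stirring bar in it; the centres are 70 mm apart.
- beaker_1_rim (a point): centre of the rim plane of beaker_1, 56 mm above its origin; z up
- beaker_2_rim (a point): centre of the rim plane of beaker_2, 56 mm above its origin; z up
- beaker_3_rim (a point): centre of the rim plane of beaker_3, 56 mm above its origin; z up
- screen_tray: fixed grey tray, 100 mm (its x) by 220 mm (its y), floor 6 mm thick, with a clear draught screen in an aluminium frame, 95 mm high above the bench, 6 mm thick, on its front (-x) and both ends; open at back and top. Origin: centre of its underside, on the bench; beaker centres at y = +70, 0 and -70 mm on its y axis.
- small_bottle: closed reagent bottle with a screw cap, a bystander; origin at the centre of its underside, z up: white, 48 mm in diameter, 87 mm tall, on the bench in front of the tray.
- petri: closed flat round petri dish, a bystander, 68 mm in diameter, 15 mm tall, on the bench in front of the tray; origin at the centre of its underside, z up.
Things that resemble listed ones, but are neither listed nor needed, are in the scene too. Leave any red look-alike of the cover_3 alone.

How it is judged:
On the way:
1. the spare cover is lifted higher than the draught screen (its underside over 10 cm above the bench) (height (world z) of cover_3 above 0.1 m), for 0.1 s.
At the end, for the whole second after the job is handed in: The spare cover is held in the fingers over the open beaker: centred within 7 mm, disc underside 4 to 17 mm above the rim, level within 0.1 rad, under 0.02 m/s, touching no beaker, tray or screen; the small bottle and the petri dish are within 15 mm of their starts (((horizontal distance between each of cover_1, cover_2 and beaker_1 above 0.05 m and horizontal distance between cover_3 and beaker_1_rim below 0.007 m and z of cover_3 in the frame of beaker_1_rim between 0.004 and 0.017 m) or (horizontal distance between each of cover_1, cover_2 and beaker_2 above 0.05 m and horizontal distance between cover_3 and beaker_2_rim below 0.007 m and z of cover_3 in the frame of beaker_2_rim between 0.004 and 0.017 m) or (horizontal distance between each of cover_1, cover_2 and beaker_3 above 0.05 m and horizontal distance between cover_3 and beaker_3_rim below 0.007 m and z of cover_3 in the frame of beaker_3_rim between 0.004 and 0.017 m)) and angle between cover_3's own z axis and vertical below 0.1 rad and linear speed of cover_3 below 0.02 m/s and contact force between the fingers and cover_3 above 1 N and contact force between cover_3 and beaker_1 below 0.05 N and contact force between cover_3 and beaker_2 below 0.05 N and contact force between cover_3 and beaker_3 below 0.05 N and contact force between cover_3 and screen_tray below 0.05 N and distance of each of small_bottle, petri from where it was at the start of the episode below 0.015 m); the arm keeps its last pose, push and grip.
It fails at once if the spare cover touches a beaker (contact force between cover_3 and beaker_1 above 0.5 N or contact force between cover_3 and beaker_2 above 0.5 N or contact force between cover_3 and beaker_3 above 0.5 N).
It fails at once if the spare cover hits the tray or its screen (contact force between cover_3 and screen_tray above 1 N).
It fails at once if one of the other covers or a beaker is knocked (over 3 N) (contact force between any of cover_1, cover_2, beaker_1, beaker_2, beaker_3 and the fingers above 3 N or contact force between any of cover_1, cover_2, beaker_1, beaker_2, beaker_3 and the arm above 3 N or contact force between any of cover_1, cover_2 and cover_3 above 3 N).
It fails at once if the small bottle or the petri dish is moved by more than 15 mm (distance of any of small_bottle, petri from where it was at the start of the episode above 0.015 m).
It also fails if it takes over 35 s, if anything falls off the work surface, if the arm or the gripper's body presses on something with over 40 N, if the wrist force passes 120 N, or if a joint passes its speed limit or range.

### The arm

A 7-joint arm with a two-finger parallel gripper is mounted at the origin on a cart in front of the work surface, level with it; the furniture and walls round the work are solid. World frame = base frame: x ahead of the robot, y to its left, z up, the work surface at z = 0. Lengths are in m, angles in rad, forces in N, time in s.
With the tool pointing down it reaches from about 0.4 to 0.85 m from the base axis. Payload 10.4 kg.
Tool frame: the origin (TCP) lies between the finger pads; the fingertips stand tcp_to_tips ahead of it and the grasp point (between the pads) lies 8 mm behind it (tcp_to_tips is the distance from the TCP to the fingertips, in m); z points along the fingers, y is the line along which they close (so a half turn about z gives the same grasp; the last joint's range is limited). The gripper opens to 85 mm and grips with 20 to 120 N. Pads are 22 mm wide; open, the fingers measure 114 mm over their backs; the gripper's body (76 mm by 85 mm) begins 54 mm behind the grasp point. The pads swing forward as they close: fully open they stand 13 mm farther back than shut.
Start: joints at [1.309, 0.332, -0.065, 1.46, 0.022, 1.35, -0.088], TCP at [0.148, -0.607, 0.242] pointing down, gripper open.
Joint ranges: [-2.6, 2.6], [-0.5, 2.12], [-1.47, 1.34], [0.16, 2.42], [-1.27, 4.41], [0.06, 2.06], [-2.6, 2.6]. Speed limits (rad/s): [2.22, 2.22, 2.79, 2.79, 3.14, 3.14, 3.14].

### API

Orientations are given as a unit quaternion [x, y, z, w].
In Python, from workcell import * gives the robot as it stands.
- The arm moves only by the tool apply_moves, never from a script. Its argument "rows" is a list of rows, each an object of numbers: "x", "y", "z": the shift along the tool's x, y, z in mm; "ax", "ay", "az": the turn, a rotation vector about the tool's x, y, z in degrees; "gripper": the closure, from 0 (fully open) to 1 (shut). A call has 1 to 5 rows; each row shifts and turns the commanded pose from where the row before left it, along the tool's axes as they then stand; what a row does not reach is not made up. A row lasts 1/12 s, in which the tool goes at most 41.7 mm and 7.16 degrees, less where a joint would pass 70% of its speed; a pose out of reach is approached as far as the arm can. A call with a gripper value outside its range is refused whole. The fingers move at their own pace and stop on an object; "newtons" is the grip in N (left out, the last holds). Time passes only in rows, so rows that do not move let the fingers close. It gives the time, the measured TCP pose, the force, the opening and the grip force at its end, in the units of the state.
- get_obs(): the state, without advancing time (a new reading comes with each control period).
- camera(name): name is "side" or "top" or "wrist"; returns a dict with "color" (480x640x3 uint8, red, green, blue), "fov_y" (degrees; the focal length in pixels is half the picture's height over the tangent of half this angle, whatever the lens; pixels are square), "cx", "cy" (the principal point, pixels), "k1" (the pictures are not rectified: a ray, as slopes to the right and down, at radius r is drawn at 1 + k1 r^2 times it, then the intrinsics apply), "rvec" (rotation vector, rad) and "tvec" (3), from world to camera coordinates, as OpenCV has them. Camera axes: x right, y down, z forward; pixel columns grow to the right and rows downward; lengths in m; the calibration is good to about 2 mm. A picture is of the moment at which its call begins. There is no depth.
- hand_in(): hands the job in; it is judged then, once.
The state is a dict: "clock": time; "joint_pos": joint angles; "joint_velocities": joint speeds; "tau": joint torques, N m; "position": TCP position; "ee_rot": TCP orientation; "ft_force": force on the tool from outside, world axes, zero at the start; "torque": the same for the moment, N m; "grip_width": opening from 0.0 (shut) to 1.0 (fully open); "grasp_force": force on a finger pad.
Only numpy, scipy, OpenCV 4.12 (cv2) and the standard library are available. Lean on these libraries where they do the work, as an engineer would, in place of code of your own. Each camera call takes 0.05 s, during which the arm holds its last target. There are 200 camera calls.

## Working session

There is one attempt and no reset: what is moved stays moved. The work goes in short steps, Python scripts to look and compute and a tool call to move; the robot and the scene stay as the last step left them, time stands still between calls to the robot, and variables do not carry over. Pictures are saved under pics/ and viewed, at most 10 in all, crops included, and the job is handed in when it is done.

Besides the shell and the picture viewer there is one more tool, called after ">>>" in YAML: its name, and indented under it one key for each argument. apply_moves: Moves the arm, as the interface text tells. Its arguments: {"type":"object","properties":{"rows":{"type":"array","items":{"type":"object","properties":{"x":{"type":"number"},"y":{"type":"number"},"z":{"type":"number"},"ax":{"type":"number"},"ay":{"type":"number"},"az":{"type":"number"},"gripper":{"type":"number"}}}},"newtons":{"type":"number"}},"required":["rows"]}

```bash
mkdir -p pics; cat > h.py <<'E'
from workcell import *
import numpy as np, cv2
def K(c):
    f=240/np.tan(np.radians(c["fov_y"])/2)
    return np.array([[f,0,c["cx"]],[0,f,c["cy"]],[0,0,1.]]),np.array([c["k1"],0,0,0,0.])
def pt(c,u,v,z):
    k,d=K(c); n=cv2.undistortPoints(np.array([[[u,v]]],float),k,d)[0,0]
    R=cv2.Rodrigues(np.array(c["rvec"],float))[0]; t=np.array(c["tvec"],float)
    o=-R.T@t; r=R.T@np.array([n[0],n[1],1]); return o+r*(z-o[2])/r[2]
def px(c,p):
    k,d=K(c); return cv2.projectPoints(np.array([p],float),np.array(c["rvec"],float),np.array(c["tvec"],float),k,d)[0][0,0]
def snap(n,f):
    c=camera(n); cv2.imwrite(f"pics/{f}.png",c["color"][:,:,::-1]); 
    import pickle; pickle.dump(c,open(f"pics/{f}.pkl","wb")); return c
def load(f):
    import pickle; return pickle.load(open(f"pics/{f}.pkl","rb"))
E
python3 - <<'E'
from h import *
for n in("top","side"):
    c=snap(n,n+"0"); R=cv2.Rodrigues(np.array(c["rvec"],float))[0]; print(n,-R.T@np.array(c["tvec"]),R[2])
print(get_obs()); 
try: print(tcp_to_tips)
except Exception as e: print(e)
E
```

```text
top [ 0.37719118 -0.20234239  0.92718032] [ 0.1717415   0.03379111 -0.98456235]
side [0.78837228 0.52103059 0.50227157] [-0.29557412 -0.81349957 -0.50085366]
{'clock': 0.1, 'joint_pos': array([ 1.30938264,  0.33281919, -0.06468126,  1.46084933,  0.02160028,
        1.34993452, -0.08848788]), 'joint_velocities': array([-0.00039749, -0.00099771, -0.00382469, -0.00110986,  0.00080755,
       -0.00149115,  0.00042526]), 'tau': array([ 1.97343485e-03, -6.26748276e+01,  4.93416516e-02, -3.92432106e+01,
        1.62920292e-02,  6.93162525e-03, -4.69116543e-06]), 'position': array([ 0.14775164, -0.6069448 ,  0.2415927 ]), 'ee_rot': array([ 9.92878449e-01,  1.19129983e-01, -1.11409236e-04, -6.48046467e-04]), 'ft_force': array([-0.00504323, -0.40590072,  0.07910185]), 'torque': array([ 0.02116222,  0.01683416, -0.02480371]), 'grasp_force': 0.0, 'grip_width': 1.0005692166910263}
0.011
```

View pics/top0.png

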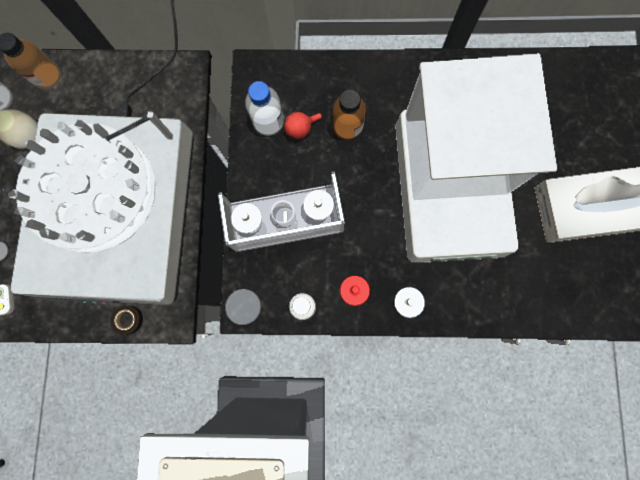

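View pics/side0.png

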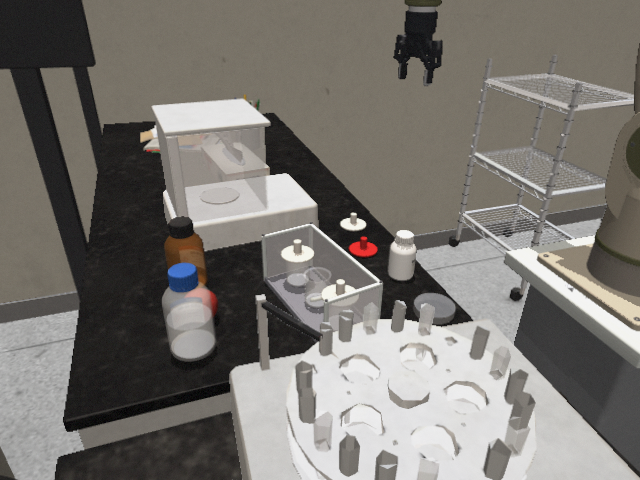

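The open beaker is the middle one: its stirring bar shows at about (284,214) in the top view. The spare cover is at (409,302), the red look-alike at (355,290), the bottle at (302,306) and the petri dish at (242,307). Next I'll enlarge both areas.

```bash
python3 - <<'E'
from h import *
c=load("top0"); im=c["color"][:,:,::-1]
a=cv2.resize(im[170:260,212:352],None,fx=5.7,fy=5.7,interpolation=3)[:, :798]
cv2.imwrite("pics/tray.png",a)
b=cv2.resize(im[270:335,280:440],None,fx=5,fy=5,interpolation=3); cv2.imwrite("pics/cov.png",b)
for n,u,v,z in[("c3 disc",409.5,302,.007),("c3 knob",409,301.5,.031),("red",355,290,.007),("bottle",302,306,.087),("petri",242.5,307,.015)]: print(n,pt(c,u,v,z))
# sub-pixel disc centroid
g=im.min(2)[270:335,385:440]; m=(g>150).astype(np.uint8); n,l,s,ce=cv2.connectedComponentsWithStats(m); i=1+s[1:,4].argmax(); print(s[i],ce[i]+[385,270], pt(c,*(ce[i]+[385,270]),.007))
E
```

```text
c3 disc [ 0.40623144 -0.35181773  0.007     ]
c3 knob [ 0.40639831 -0.34699998  0.031     ]
red [ 0.42811352 -0.24612676  0.007     ]
bottle [ 0.39415376 -0.14772497  0.087     ]
petri [ 0.39231871 -0.02707018  0.015     ]
[ 10  17  29  31 696] [409.12643678 301.86925287] [ 0.40647306 -0.35110236  0.007     ]
```

View pics/tray.png

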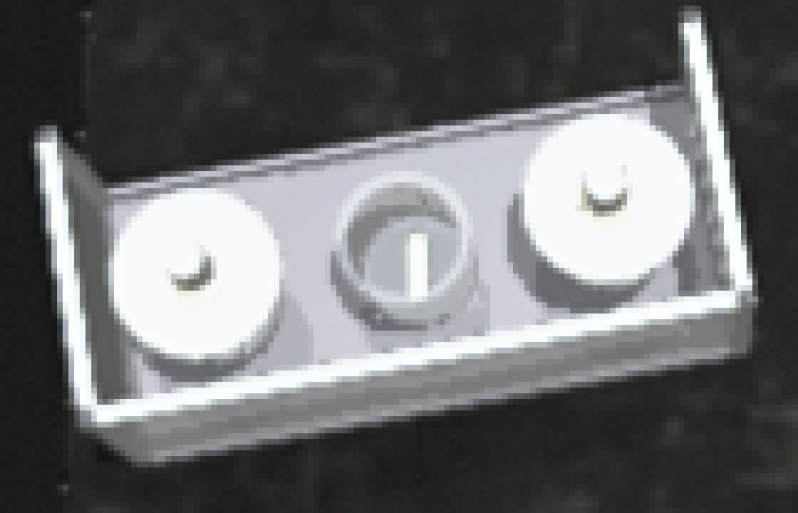

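View pics/cov.png

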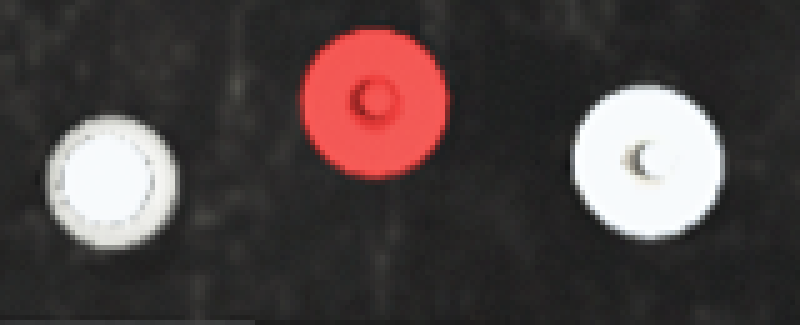

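```bash
python3 - <<'E'
from h import *
c=load("top0")
q=lambda x,y:(212+(x+.5)/5.7-.5,170+(y+.5)/5.7-.5)
A=pt(c,*q(196,275),.066);B=pt(c,*q(608,200),.066);print(A,B,np.linalg.norm(A-B),(A+B)/2,np.degrees(np.arctan2(*(A-B)[[0,1]])))
print(pt(c,*q(403,244),.062))
print("frame corners", pt(c,*q(94,416),.095),pt(c,*q(742,300),.095),pt(c,*q(688,15),.095),pt(c,*q(45,135),.095))
from scipy.spatial.transform import Rotation as R
o=get_obs(); print(R.from_quat(o["ee_rot"]).as_matrix())
E
```

```text
[ 0.55895785 -0.03652865  0.066     ] [ 0.58543624 -0.17369968  0.066     ] 0.13970324357009928 [ 0.57219704 -0.10511416  0.066     ] -10.925538128435688
[ 0.57087922 -0.1050287   0.062     ]
frame corners [ 0.50658112 -0.01120581  0.095     ] [ 0.54582325 -0.21796885  0.095     ] [ 0.64047584 -0.19996075  0.095     ] [0.59907432 0.00910432 0.095     ]
[[ 9.71616069e-01  2.36563042e-01 -3.75635188e-04]
 [ 2.36563331e-01 -9.71615254e-01  1.26031838e-03]
 [-6.68281288e-05 -1.31340710e-03 -9.99999135e-01]]
```

>>> apply_moves:
  rows:
    - {"x":26,"y":-16,"z":5}
    - {"x":26,"y":-16,"z":5}
    - {"x":26,"y":-16,"z":5}
    - {"x":26,"y":-16,"z":5}
    - {"x":26,"y":-16,"z":5}

```text
invalid input at $.rows[0]: expected keys x, y, z, ax, ay, az, gripper
```

>>> apply_moves:
  rows:
    - {"x":26,"y":-16,"z":5}
    - {"x":26,"y":-16,"z":5}
    - {"x":26,"y":-16,"z":5}
    - {"x":26,"y":-16,"z":5}
    - {"x":26,"y":-16,"z":5}

```text
invalid input at $.rows[0]: expected keys x, y, z, ax, ay, az, gripper
```

>>> apply_moves:
  rows:
    - {"x":26,"y":-16}
    - {"x":26,"y":-14}
    - {}
    - {}

```text
invalid input at $.rows[0]: expected keys x, y, z, ax, ay, az, gripper
```

```bash
python3 - <<'E'
from h import *
c=snap("wrist","w1"); o=get_obs(); print(o["position"],o["ee_rot"],o["joint_pos"],o["clock"]); print(px(c,[.4065,-.351,.007]),px(c,[.4065,-.349,.031]))
E
```

```text
[ 0.14778943 -0.60699327  0.24170664] [ 9.92877072e-01  1.19142026e-01 -7.43233297e-05 -5.40936684e-04] [ 1.30938052  0.33272502 -0.0646992   1.46073394  0.02157029  1.34991933
 -0.08847368] 0.15
[ 101.31905211 -156.63539721] [  80.33839931 -181.96250806]
```

View pics/w1.png

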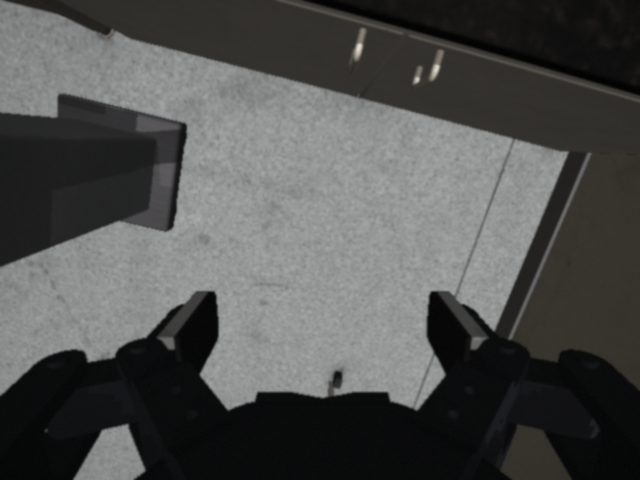

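The moves were refused because every row needs all seven keys. The wrist picture therefore shows only the start pose, with the floor and the bench edge at the top. I'll send the moves again with full rows.

>>> apply_moves:
  rows:
    - {"x":26,"y":-16,"z":5,"ax":0,"ay":0,"az":0,"gripper":0}
    - {"x":26,"y":-16,"z":5,"ax":0,"ay":0,"az":0,"gripper":0}
    - {"x":26,"y":-16,"z":5,"ax":0,"ay":0,"az":0,"gripper":0}
    - {"x":26,"y":-16,"z":5,"ax":0,"ay":0,"az":0,"gripper":0}
    - {"x":26,"y":-16,"z":5,"ax":0,"ay":0,"az":0,"gripper":0}

```text
clock: 0.57
position: [0.256, -0.4975, 0.2169]
ee_rot: [0.993, 0.119, -0.0, -0.0]
ft_force: [1.1, -0.3, 0.3]
grip_width: 0.998
grasp_force: 0.0
```

>>> apply_moves:
  rows:
    - {"x":26,"y":-16,"z":5,"ax":0,"ay":0,"az":0,"gripper":0}
    - {"x":26,"y":-16,"z":5,"ax":0,"ay":0,"az":0,"gripper":0}
    - {"x":26,"y":-16,"z":5,"ax":0,"ay":0,"az":0,"gripper":0}
    - {"x":26,"y":-16,"z":5,"ax":0,"ay":0,"az":0,"gripper":0}
    - {"x":26,"y":-16,"z":5,"ax":0,"ay":0,"az":0,"gripper":0}

```text
clock: 0.98
position: [0.3634, -0.389, 0.192]
ee_rot: [0.993, 0.119, -0.0, -0.0]
ft_force: [0.8, -0.5, -0.2]
grip_width: 0.998
grasp_force: 0.0
```

>>> apply_moves:
  rows:
    - {"x":26,"y":-16,"z":0,"ax":0,"ay":0,"az":0,"gripper":0}
    - {"x":26,"y":-14,"z":0,"ax":0,"ay":0,"az":0,"gripper":0}
    - {"x":0,"y":0,"z":0,"ax":0,"ay":0,"az":0,"gripper":0}
    - {"x":0,"y":0,"z":0,"ax":0,"ay":0,"az":0,"gripper":0}

```text
clock: 1.32
position: [0.4072, -0.3474, 0.1922]
ee_rot: [0.993, 0.121, 0.0, -0.0]
ft_force: [-0.3, -0.6, 0.3]
grip_width: 0.997
grasp_force: 0.0
```

```bash
python3 - <<'E'
from h import *
c=snap("wrist","w2"); o=get_obs(); print(o["position"],o["ee_rot"],o["joint_pos"],o["clock"]); print(px(c,[.4065,-.351,.007]),px(c,[.4065,-.349,.031]))
E
```

```text
[ 0.40597991 -0.34879504  0.19212305] [ 9.92823711e-01  1.19586898e-01 -2.27695965e-04 -1.11158862e-05] [ 0.90230664  0.18868056 -0.31007939  1.75291381  0.06151564  1.20978355
 -0.75542918] 1.3667
[326.18651275 218.18827504] [324.20476194 223.54665656]
```

View pics/w2.png

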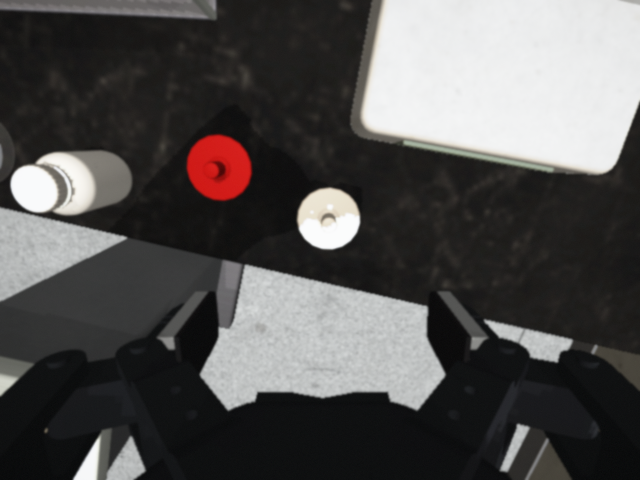

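The disc is at about (328.7,218.5), which matches the top-view prediction of (326,218) to within 3 px. I'll combine the two and work out the offset.

```bash
python3 - <<'E'
from h import *
from scipy.spatial.transform import Rotation as R
c=load("w2"); o=get_obs(); im=c["color"]
m=np.zeros((480,640),np.uint8); m[175:262,285:372]=(im.min(2)[175:262,285:372]>100)
cs=max(cv2.findContours(m,0,2)[0],key=cv2.contourArea); (u,v),s,a=cv2.fitEllipse(cv2.convexHull(cs)); print(u,v,s)
w=pt(c,u,v,.007); t=np.array([.4065,-.351,.007]); print(w)
p=(w+t)/2; M=R.from_quat(o["ee_rot"]).as_matrix()
for q in(w,p): print("tool delta mm",M.T@(np.r_[q[:2],.020]-o["position"])*1000)
E
```

```text
328.1502685546875 218.44949340820312 (61.86436462402344, 62.97962188720703)
[ 0.40669738 -0.35282588  0.007     ]
tool delta mm [ -0.18284038   4.09910002 172.12283698]
tool delta mm [-6.19250544e-02  3.18883483e+00  1.72122852e+02]
```

>>> apply_moves:
  rows:
    - {"x":0,"y":3.5,"z":30,"ax":0,"ay":0,"az":0,"gripper":0}
    - {"x":0,"y":0,"z":30,"ax":0,"ay":0,"az":0,"gripper":0}
    - {"x":0,"y":0,"z":30,"ax":0,"ay":0,"az":0,"gripper":0}
    - {"x":0,"y":0,"z":30,"ax":0,"ay":0,"az":0,"gripper":0}
    - {"x":0,"y":0,"z":20,"ax":0,"ay":0,"az":0,"gripper":0}

```text
clock: 1.78
position: [0.4044, -0.3529, 0.0495]
ee_rot: [0.993, 0.118, -0.001, -0.001]
ft_force: [-0.2, -0.3, 0.6]
grip_width: 0.997
grasp_force: 0.0
```

>>> apply_moves:
  rows:
    - {"x":0,"y":0,"z":12,"ax":0,"ay":0,"az":0,"gripper":0}
    - {"x":0,"y":0,"z":12,"ax":0,"ay":0,"az":0,"gripper":0}
    - {"x":0,"y":0,"z":8,"ax":0,"ay":0,"az":0,"gripper":0}
    - {"x":0,"y":0,"z":0,"ax":0,"ay":0,"az":0,"gripper":0}
    - {"x":0,"y":0,"z":0,"ax":0,"ay":0,"az":0,"gripper":0}

```text
clock: 2.2
position: [0.4071, -0.3527, 0.0208]
ee_rot: [0.993, 0.119, 0.0, 0.0]
ft_force: [-0.4, -0.7, -0.0]
grip_width: 1.002
grasp_force: 0.0
```

```bash
python3 - <<'E'
from h import *
c=snap("wrist","w3"); o=get_obs(); print(o["position"],o["ft_force"])
cv2.imwrite("pics/w3c.png",c["color"][150:480,120:520,::-1])
E
```

```text
[ 0.40737786 -0.35282902  0.02125681] [-0.42041829  0.41796182  1.17056713]
```

View pics/w3c.png

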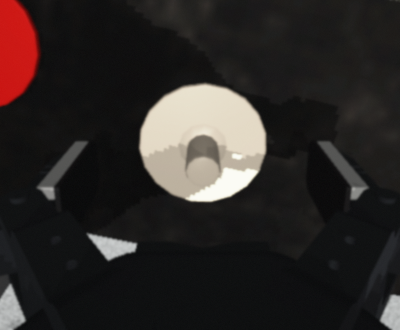

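The knob sits midway between the pads, at crop x of about 203 with pads at 85 and 322. Closing now.

>>> apply_moves:
  newtons: 40
  rows:
    - {"x":0,"y":0,"z":0,"ax":0,"ay":0,"az":0,"gripper":1}
    - {"x":0,"y":0,"z":0,"ax":0,"ay":0,"az":0,"gripper":1}
    - {"x":0,"y":0,"z":0,"ax":0,"ay":0,"az":0,"gripper":1}
    - {"x":0,"y":0,"z":0,"ax":0,"ay":0,"az":0,"gripper":1}
    - {"x":0,"y":0,"z":0,"ax":0,"ay":0,"az":0,"gripper":1}

```text
clock: 2.67
position: [0.407, -0.3524, 0.0205]
ee_rot: [0.993, 0.119, 0.0, 0.0]
ft_force: [0.3, -0.3, -0.5]
grip_width: 0.304
grasp_force: 0.0
```

>>> apply_moves:
  rows:
    - {"x":0,"y":0,"z":0,"ax":0,"ay":0,"az":0,"gripper":1}
    - {"x":0,"y":0,"z":0,"ax":0,"ay":0,"az":0,"gripper":1}
    - {"x":0,"y":0,"z":0,"ax":0,"ay":0,"az":0,"gripper":1}
    - {"x":0,"y":0,"z":0,"ax":0,"ay":0,"az":0,"gripper":1}
    - {"x":0,"y":0,"z":0,"ax":0,"ay":0,"az":0,"gripper":1}

```text
clock: 3.08
position: [0.407, -0.3523, 0.0205]
ee_rot: [0.993, 0.119, 0.0, 0.0]
ft_force: [-1.1, 0.8, 5.9]
grip_width: 0.144
grasp_force: 39.1
```

>>> apply_moves:
  rows:
    - {"x":0,"y":0,"z":-10,"ax":0,"ay":0,"az":0,"gripper":1}
    - {"x":0,"y":0,"z":-20,"ax":0,"ay":0,"az":0,"gripper":1}
    - {"x":0,"y":0,"z":-30,"ax":0,"ay":0,"az":0,"gripper":1}
    - {"x":0,"y":0,"z":-30,"ax":0,"ay":0,"az":0,"gripper":1}
    - {"x":0,"y":0,"z":-30,"ax":0,"ay":0,"az":0,"gripper":1}

```text
clock: 3.5
position: [0.4066, -0.3519, 0.142]
ee_rot: [0.993, 0.119, -0.0, -0.0]
ft_force: [1.3, -0.8, -0.5]
grip_width: 0.147
grasp_force: 39.0
```

>>> apply_moves:
  rows:
    - {"x":0,"y":0,"z":-30,"ax":0,"ay":0,"az":0,"gripper":1}
    - {"x":0,"y":0,"z":-20,"ax":0,"ay":0,"az":0,"gripper":1}
    - {"x":0,"y":0,"z":-10,"ax":0,"ay":0,"az":0,"gripper":1}
    - {"x":0,"y":0,"z":0,"ax":0,"ay":0,"az":0,"gripper":1}
    - {"x":0,"y":0,"z":0,"ax":0,"ay":0,"az":0,"gripper":1}

```text
clock: 3.92
position: [0.4066, -0.3521, 0.1997]
ee_rot: [0.993, 0.119, -0.0, -0.0]
ft_force: [-0.7, 1.2, -2.1]
grip_width: 0.145
grasp_force: 39.0
```

```bash
python3 - <<'E'
from h import *
from scipy.spatial.transform import Rotation as R
c=snap("wrist","w4"); s=snap("side","s4"); o=get_obs(); M=R.from_quat(o["ee_rot"]).as_matrix(); p=o["position"]; print(p,o["ft_force"],o["grasp_force"])
print(M)
a=cv2.resize(c["color"][150:450,180:460],(373,400)); u,v=map(int,px(s,p)); print(u,v)
b=cv2.resize(s["color"][v-50:v+50,u-50:u+50],(400,400),interpolation=3)
cv2.imwrite("pics/h4.png",np.hstack([a,b])[:,:,::-1])
print("delta",M.T@(np.r_[.571,-.105,p[2]]-p)*1000)
E
```

```text
[ 0.40616307 -0.35174321  0.19852389] [-0.618715    0.9309229  -1.22892021] 39.02232885360718
[[ 0.97161421  0.23656209 -0.00205256]
 [ 0.23656573 -0.9716139   0.00175594]
 [-0.0015789  -0.00219166 -0.99999635]]
357 139
delta [ 2.18528892e+02 -2.00744964e+02  9.49296522e-02]
```

View pics/h4.png

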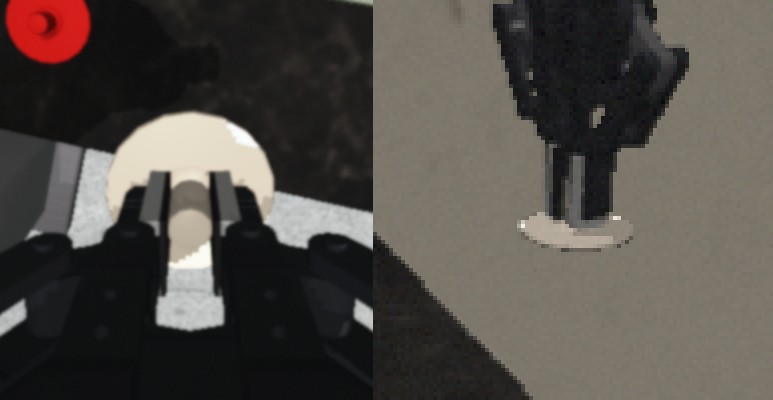

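The cover is held, level, and centred between the pads. Next I carry it over the beaker.

>>> apply_moves:
  rows:
    - {"x":11,"y":-10,"z":0,"ax":0,"ay":0,"az":0,"gripper":1}
    - {"x":20,"y":-18,"z":0,"ax":0,"ay":0,"az":0,"gripper":1}
    - {"x":22,"y":-20,"z":0,"ax":0,"ay":0,"az":0,"gripper":1}
    - {"x":22,"y":-20,"z":0,"ax":0,"ay":0,"az":0,"gripper":1}
    - {"x":22,"y":-20,"z":0,"ax":0,"ay":0,"az":0,"gripper":1}

```text
clock: 4.43
position: [0.4802, -0.2424, 0.1986]
ee_rot: [0.993, 0.119, -0.001, -0.001]
ft_force: [-0.0, -0.5, -1.2]
grip_width: 0.145
grasp_force: 39.0
```

>>> apply_moves:
  rows:
    - {"x":22,"y":-20,"z":0,"ax":0,"ay":0,"az":0,"gripper":1}
    - {"x":22,"y":-20,"z":0,"ax":0,"ay":0,"az":0,"gripper":1}
    - {"x":22,"y":-20,"z":0,"ax":0,"ay":0,"az":0,"gripper":1}
    - {"x":22,"y":-20,"z":0,"ax":0,"ay":0,"az":0,"gripper":1}
    - {"x":20,"y":-20,"z":0,"ax":0,"ay":0,"az":0,"gripper":1}

```text
clock: 4.85
position: [0.5617, -0.1196, 0.1985]
ee_rot: [0.993, 0.119, -0.001, -0.001]
ft_force: [0.7, 0.1, -0.7]
grip_width: 0.143
grasp_force: 39.0
```

>>> apply_moves:
  rows:
    - {"x":13.5,"y":-12.5,"z":0,"ax":0,"ay":0,"az":0,"gripper":1}
    - {"x":0,"y":0,"z":0,"ax":0,"ay":0,"az":0,"gripper":1}
    - {"x":0,"y":0,"z":0,"ax":0,"ay":0,"az":0,"gripper":1}
    - {"x":0,"y":0,"z":0,"ax":0,"ay":0,"az":0,"gripper":1}
    - {"x":0,"y":0,"z":0,"ax":0,"ay":0,"az":0,"gripper":1}

```text
clock: 5.27
position: [0.571, -0.1071, 0.1996]
ee_rot: [0.993, 0.118, -0.001, 0.0]
ft_force: [-0.0, 0.2, -0.5]
grip_width: 0.144
grasp_force: 39.0
```

```bash
python3 - <<'E'
from h import *
from scipy.spatial.transform import Rotation as R
P=[]
for i in range(3):
    c=snap("wrist","w5"); o=get_obs(); P.append(o["position"]); print(o["position"],o["ee_rot"])
s=snap("side","s5"); M=R.from_quat(o["ee_rot"]).as_matrix(); p=np.mean(P,0)
print("delta",M.T@(np.r_[.571,-.105,.0895]-p)*1000)
b=cv2.resize(s["color"][140:340,230:400],(510,600),interpolation=3)
cv2.imwrite("pics/s5c.png",b[:,:,::-1])
E
```

```text
[ 0.57114835 -0.1070765   0.19982474] [ 9.92986609e-01  1.18225893e-01 -4.52850340e-04  1.64329038e-04]
[ 0.57126359 -0.10695385  0.20003296] [ 9.92982683e-01  1.18259379e-01 -2.87142320e-04  1.67681332e-04]
[ 0.57139719 -0.10677767  0.20020468] [ 9.92970452e-01  1.18362313e-01 -1.22886498e-04  1.72464627e-04]
delta [  0.22441082  -1.97979617 110.52011873]
```

View pics/s5c.png

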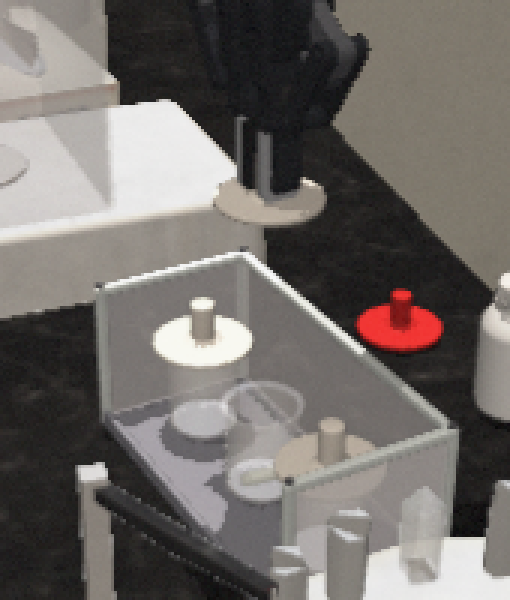

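The rim is at crop (263,405), the covered discs at (202,339) and (331,460), and the held disc, still level, at (270,199). I'll check the centring with the side camera's geometry.

```bash
python3 - <<'E'
from h import *
s=load("s5"); q=lambda x,y:(230+(x+.5)/3-.5,140+(y+.5)/3-.5)
print("rim",pt(s,*q(263,405),.062)); A=pt(s,*q(202,340),.065);B=pt(s,*q(330,460),.065);print(A,B,(A+B)/2)
print("held",pt(s,*q(270,200),.1845), "for tcp .5713,-.1069,.200")
E
```

```text
rim [ 0.57348343 -0.10556743  0.062     ]
[ 0.5869733 -0.1768895  0.065    ] [ 0.55847655 -0.04256049  0.065     ] [ 0.57272493 -0.109725    0.065     ]
held [ 0.57036261 -0.10712383  0.1845    ] for tcp .5713,-.1069,.200
```

>>> apply_moves:
  rows:
    - {"x":1,"y":-0.5,"z":15,"ax":0,"ay":0,"az":0,"gripper":1}
    - {"x":0,"y":0,"z":20,"ax":0,"ay":0,"az":0,"gripper":1}
    - {"x":0,"y":0,"z":20,"ax":0,"ay":0,"az":0,"gripper":1}
    - {"x":0,"y":0,"z":20,"ax":0,"ay":0,"az":0,"gripper":1}
    - {"x":0,"y":0,"z":10,"ax":0,"ay":0,"az":0,"gripper":1}

```text
clock: 5.88
position: [0.5714, -0.1054, 0.113]
ee_rot: [0.993, 0.119, -0.001, -0.0]
ft_force: [0.6, -0.1, -0.6]
grip_width: 0.143
grasp_force: 39.0
```

>>> apply_moves:
  rows:
    - {"x":0,"y":0,"z":8,"ax":0,"ay":0,"az":0,"gripper":1}
    - {"x":0,"y":0,"z":8,"ax":0,"ay":0,"az":0,"gripper":1}
    - {"x":0,"y":0,"z":5,"ax":0,"ay":0,"az":0,"gripper":1}
    - {"x":0,"y":0,"z":0,"ax":0,"ay":0,"az":0,"gripper":1}
    - {"x":0,"y":0,"z":0,"ax":0,"ay":0,"az":0,"gripper":1}

```text
clock: 6.3
position: [0.5729, -0.1051, 0.0947]
ee_rot: [0.993, 0.119, 0.0, 0.0]
ft_force: [-0.4, 0.1, -0.7]
grip_width: 0.146
grasp_force: 39.0
```

```bash
python3 - <<'E'
from h import *
P=[]
for i in range(3):
    s=snap("side","s6"); o=get_obs(); P.append(o["position"])
print(np.mean(P,0),o["ee_rot"],o["ft_force"],o["grasp_force"],o["clock"])
b=cv2.resize(s["color"][200:320,250:400],(750,600),interpolation=3)
cv2.imwrite("pics/s6c.png",b[:,:,::-1])
E
```

```text
[ 0.57308739 -0.10512231  0.09506374] [9.92882012e-01 1.19100425e-01 5.81476393e-04 2.46764399e-04] [-0.24034467 -0.1499401  -0.27500086] 39.03985798358917 6.45
```

View pics/s6c.png

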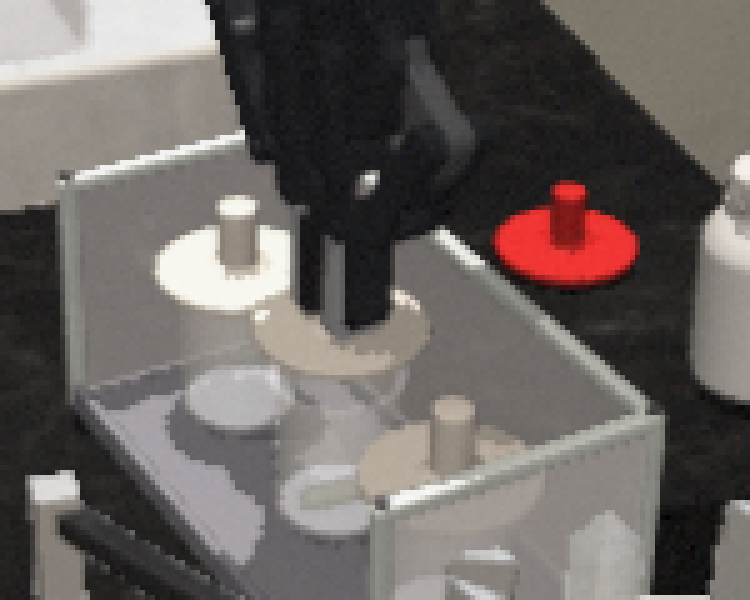

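The held disc is centred over the rim at crop x of about 341, against 339 expected for the rim. Its height is about 5 mm more than wanted, so I make the last small descent and settle.

>>> apply_moves:
  rows:
    - {"x":-0.5,"y":0.5,"z":2.5,"ax":0,"ay":0,"az":0,"gripper":1}
    - {"x":0,"y":0,"z":2,"ax":0,"ay":0,"az":0,"gripper":1}
    - {"x":0,"y":0,"z":0,"ax":0,"ay":0,"az":0,"gripper":1}
    - {"x":0,"y":0,"z":0,"ax":0,"ay":0,"az":0,"gripper":1}
    - {"x":0,"y":0,"z":0,"ax":0,"ay":0,"az":0,"gripper":1}

```text
clock: 6.87
position: [0.5722, -0.1057, 0.0898]
ee_rot: [0.993, 0.119, -0.0, 0.0]
ft_force: [-0.3, 0.3, -1.3]
grip_width: 0.147
grasp_force: 39.0
```

>>> apply_moves:
  rows:
    - {"x":0,"y":0,"z":0,"ax":0,"ay":0,"az":0,"gripper":1}
    - {"x":0,"y":0,"z":0,"ax":0,"ay":0,"az":0,"gripper":1}
    - {"x":0,"y":0,"z":0,"ax":0,"ay":0,"az":0,"gripper":1}
    - {"x":0,"y":0,"z":0,"ax":0,"ay":0,"az":0,"gripper":1}
    - {"x":0,"y":0,"z":0,"ax":0,"ay":0,"az":0,"gripper":1}

```text
clock: 7.28
position: [0.5723, -0.1057, 0.0899]
ee_rot: [0.993, 0.119, 0.0, 0.0]
ft_force: [-0.0, 0.1, -0.4]
grip_width: 0.146
grasp_force: 39.0
```

```bash
python3 - <<'E'
from h import *
P=[]
for i in range(3):
    camera("side"); o=get_obs(); P.append(o["position"])
p=np.mean(P,0); print(p,abs(o["joint_velocities"]).max(),o["grasp_force"])
if .086<p[2]<.094 and np.hypot(p[0]-.572,p[1]+.1055)<.003: print(hand_in())
E
```

```text
[ 0.57226134 -0.10567929  0.08982922] 0.0011572899512949303 39.039968848228455
the job is handed in; nothing more can be done
None
```

I handed the job in with the spare cover held level and still about 1 cm above the open middle beaker (beaker_2), centred to within about 3 mm by my camera estimates; the hand-in returned no verdict.

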